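# Tape rolls onto the dressing-trolley spindle

### The job

Load the tape stand on the dressing trolley: thread the big roll of tape onto the stand's upright post first so that it lies flat on the round foot, then thread the small roll over the same post so that it lies flat on top of the big one. Let go of both and leave them at rest.

Things in the scene. Friction and masses are not known exactly. Their poses are not given: they have to be found in the camera images.
- tape_stand: Tape stand, fixed to the trolley: a round bright-steel foot 84 mm across and 8 mm high, with one upright steel post 12 mm thick in its middle, whose rounded tip is 72 mm above the trolley top. Origin: centre of the foot's underside, on the trolley top, on the post's axis; z is up along the post.
- big_roll: Big roll of white surgical tape on a brown card core, lying flat: outside diameter 64 mm, height 26 mm, round hole 32 mm across right through, rigid, about 60 g. Origin: centre of its lower face, on the hole's axis; z is up along that axis. It lies on the trolley top at the start.
- small_roll: Small roll of the same white tape on the same brown card core, lying flat: outside diameter 46 mm, height 24 mm, round hole 32 mm across right through, rigid, about 30 g. Origin: centre of its lower face, on the hole's axis; z is up along that axis. It lies on the trolley top at the start.

How it is judged (in metres and radians):
On the way:
1. the big roll lies flat on the foot, round the post, released, with the small roll not yet on the post (horizontal distance between big_roll and tape_stand below 0.013 m and z of big_roll in the frame of tape_stand between 0.004 and 0.012 m and angle between the z axis of big_roll and the z axis of tape_stand, either way round below 0.17 rad and contact force between big_roll and the fingers below 0.05 N and horizontal distance between small_roll and tape_stand above 0.03 m), for 0.2 s.
At the end, for the whole second after the job is handed in: Both rolls level (10 degrees) and at rest round the post, each within 13 mm of its axis: the big roll flat on the foot (its underside 4 to 12 mm above the stand's origin), the small one flat on the big one (its underside 21 to 31 mm above the big roll's) (horizontal distance between each of big_roll, small_roll and tape_stand below 0.013 m and z of big_roll in the frame of tape_stand between 0.004 and 0.012 m and angle between the z axis of each of big_roll, small_roll and the z axis of tape_stand, either way round below 0.17 rad and z of small_roll in the frame of big_roll between 0.021 and 0.031 m and linear speed of each of big_roll, small_roll below 0.02 m/s); the robot touches nothing.
It also fails if it takes over 51 s, if anything falls off the work surface, if the arm or the gripper's body presses on something with over 40 N, if the wrist force passes 120 N, or if a joint passes its speed limit or range.

### The arm

A 6-joint arm with a two-finger parallel gripper is mounted at the origin on a cart in front of the work surface, level with it; the furniture and walls round the work are solid. World frame = base frame: x ahead of the robot, y to its left, z up, the work surface at z = 0. Lengths are in m, angles in degrees, forces in N, time in s.
With the tool pointing down it reaches from about 0.4 to 0.825 m from the base axis. Payload 7 kg.
Tool frame: the origin (TCP) lies at the very end of the fingers, on their centre line; the grasp point (between the pads) lies 19 mm behind it; z points along the fingers, y is the line along which they close (so a half turn about z gives the same grasp; the last joint's range is limited). The gripper opens to 88 mm and grips with 3 to 60 N. Pads are 19 mm wide; open, the fingers measure 130 mm over their backs; the gripper's body (78 mm by 193 mm) begins 47 mm behind the grasp point.
Start: joints at [89.788, 20.546, 0.682, 0, -70.136, -16.507], TCP at [0.194, 0.646, 0.227] pointing down, gripper open.
Joint ranges: [-176.03, 176.03], [-82.01, 121.73], [-58.28, 71.71], [-173.87, 95.51], [-174.79, -0.11], [-173.66, 173.66]. Speed limits (degrees/s): [136.94, 136.94, 172.46, 180, 180, 180].

### API

Orientations are given as [roll, pitch, yaw] about the fixed x, y, z axes, in that order (R = Rz(yaw) Ry(pitch) Rx(roll)).
In Python, from plant import get_state, capture, close_job, regions_of gives the robot as it stands.
- The arm moves only by the tool jog_arm, never from a script. Its argument "moves" is a list of rows, each a list of 3 entries, a list of its own where there are three numbers: the shift along the tool's x, y, z in cm, then the turn about the tool's z in degrees, then the finger opening in cm, from 0 to 8.76. A call has 1 to 12 rows; each row shifts and turns the commanded pose from where the row before left it, along the tool's axes as they then stand; what a row does not reach is not made up. A row lasts 1/8 s, in which the tool goes at most 62.5 mm and 10.7 degrees, less where a joint would pass 70% of its speed; a pose out of reach is approached as far as the arm can. A call is refused whole if a number of a shift passes 6.25 or a number of a turn 10.7, either way. A call with a gripper value outside its range is refused whole. The fingers move at their own pace and stop on an object; "newtons" is the grip in N (left out, the last holds). Time passes only in rows, so rows that do not move let the fingers close. It gives the time, the measured TCP pose, the force, the opening and the grip force at its end, in the units of the state.
- get_state(): the state, without advancing time (a new reading comes with each control period).
- capture(name): name is "side" or "top"; returns a dict with "pixels" (480x640x3 uint8, blue, green, red), "mtx" (3x3 intrinsics, pixels), "world_from_camera" (4x4, takes a point from camera to world coordinates). Camera axes: x right, y down, z forward; pixel columns grow to the right and rows downward; lengths in m; the calibration is good to about 2 mm. A picture is of the moment at which its call begins. There is no depth.
- close_job(): hands the job in; it is judged then, once.
Trained networks look in a picture, given as the dict that the camera call returned (one of the last four; its "shot" number tells which), for a name from the list of things; names that differ only in an ending like _2 or _b are one class to them, and where a whole thing is asked for, a point or a joint stands for the part that bears it (a point fixed in the world has none). Each returns a list of dicts, best first, with "confidence" (0 to 1); they miss things now and then, are a little off and sometimes report something else, mostly with a low value. They report only what shows in the picture. A call takes as long as a camera call.
- regions_of(picture, thing): "pixels" (480x640 bool, what is visible of it) and "pixel" ([column, row] in pixels, amid what is visible of it).
The state is a dict: "time_s": time; "joints": joint angles; "qd": joint speeds; "joint_torque": joint torques, N m; "tcp_pos": TCP position; "eef_rot": TCP orientation; "contact_force": force on the tool from outside, world axes, zero at the start; "moment": the same for the moment, N m; "gripper_width": finger opening in m; "gripper_force": force on a finger pad.
Only numpy, scipy, OpenCV 4.12 (cv2) and the standard library are available. Lean on these libraries where they do the work, as an engineer would, in place of code of your own. Each camera call takes 0.05 s, during which the arm holds its last target. There are 200 camera calls.

## Working session

There is one attempt and no reset: what is moved stays moved. The work goes in short steps, Python scripts to look and compute and a tool call to move; the robot and the scene stay as the last step left them, time stands still between calls to the robot, and variables do not carry over. Pictures are saved under pics/ and viewed, at most 10 in all, crops included, and the job is handed in when it is done.

Besides the shell and the picture viewer there is one more tool, called after "Request:" in YAML: its name, and indented under it one key for each argument. jog_arm: Moves the arm, as the interface text tells. Its arguments: {"type":"object","properties":{"moves":{"type":"array"},"newtons":{"type":"number"}},"required":["moves"]}

```bash
mkdir -p pics; cat > h.py <<'E'
import numpy as np, cv2
from plant import get_state, capture, close_job, regions_of
def ray(p,px,z):
    K=p["mtx"];T=np.array(p["world_from_camera"])
    d=T[:3,:3]@np.linalg.solve(np.array(K),[px[0],px[1],1]);o=T[:3,3]
    return o+d*(z-o[2])/d[2]
def proj(p,X):
    T=np.linalg.inv(np.array(p["world_from_camera"]));c=T[:3,:3]@np.array(X)+T[:3,3];u=np.array(p["mtx"])@c
    return u[:2]/u[2]
E
python3 - <<'E'
from h import *
s=get_state();print(s["time_s"],s["tcp_pos"],s["eef_rot"],s["gripper_width"])
ims=[]
for n in("top","side"):
    p=capture(n);ims.append(p["pixels"]);cv2.imwrite(f"pics/{n}0.png",p["pixels"])
    print(n,np.round(np.array(p["world_from_camera"])[:3],3).tolist(),np.round(p["mtx"],1).tolist())
    for t,h in(("tape_stand",.008),("big_roll",.026),("small_roll",.024)):
        for r in regions_of(p,t)[:2]:
            m=r["pixels"];ys,xs=np.nonzero(m)
            c,_=max(((c,cv2.contourArea(c)) for c in cv2.findContours(m.astype('uint8'),0,2)[0]),key=lambda a:a[1])
            (e,ax,an)=cv2.fitEllipse(c) if len(c)>5 else((0,0),0,0)
            print(t,round(r["confidence"],2),np.round(r["pixel"]),m.sum(),xs.min(),xs.max(),ys.min(),ys.max(),"ell",np.round(e),np.round(ax),"top",ray(p,r["pixel"],h).round(3),"bot",ray(p,r["pixel"],0).round(3))
E
```

```text
0.0 [0.1940633  0.64599277 0.22564172] [ 1.79907183e+02 -7.96197569e-03 -1.67255819e+01] 0.08741912085326457
top [[-0.019, -0.997, 0.073, 0.476], [-1.0, 0.019, 0.004, 0.063], [-0.006, -0.073, -0.997, 0.878]] [[438.9, 0.0, 325.0], [0.0, 438.9, 234.2], [0.0, 0.0, 1.0]]
tape_stand 0.67 [259. 251.] 1470 240 282 229 272 ell [261. 250.] [42. 43.] top [0.508 0.198 0.008] bot [0.508 0.199 0.   ]
big_roll 0.9 [399. 243.] 704 378 412 231 262 ell [395. 247.] [31. 35.] top [ 0.518 -0.076  0.026] bot [ 0.519 -0.081  0.   ]
big_roll 0.72 [315. 193.] 248 308 330 187 210 ell [319. 198.] [22. 23.] top [0.62  0.085 0.026] bot [0.624 0.085 0.   ]
small_roll 0.51 [316. 206.] 303 308 330 187 211 ell [319. 199.] [22. 25.] top [0.595 0.084 0.024] bot [0.599 0.084 0.   ]
side [[0.85, -0.333, 0.408, 0.214], [-0.527, -0.547, 0.65, -0.486], [0.007, -0.768, -0.64, 0.597]] [[508.9, 0.0, 315.7], [0.0, 508.9, 248.6], [0.0, 0.0, 1.0]]
tape_stand 0.84 [254. 238.] 1284 234 280 209 256 ell [257. 237.] [42. 45.] top [0.509 0.198 0.008] bot [0.513 0.208 0.   ]
big_roll 0.9 [338. 327.] 1518 316 358 307 350 ell [336. 329.] [44. 45.] top [ 0.511 -0.078  0.026] bot [ 0.524 -0.059  0.   ]
big_roll 0.68 [254. 236.] 1255 234 281 210 255 ell [258. 238.] [42. 45.] top [0.501 0.182 0.026] bot [0.514 0.213 0.   ]
small_roll 0.92 [336. 251.] 620 323 350 240 266 ell [337. 253.] [27. 28.] top [0.607 0.072 0.024] bot [0.623 0.095 0.   ]
```

View pics/top0.png

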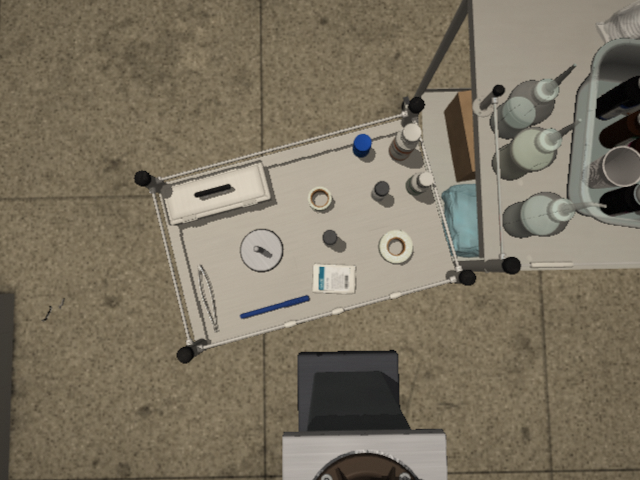

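View pics/side0.png

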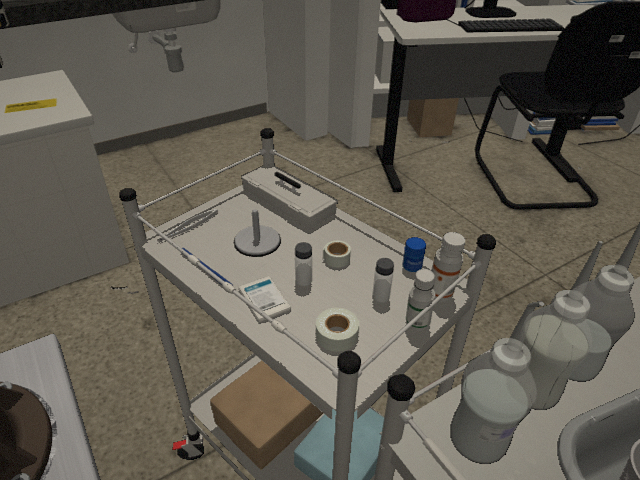

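The top view shows the stand at (261,250), the big roll at (396,247) and the small roll at (319,199), with vials at (330,238), (381,190) and (420,182). In the side view they are at (257,240), (337,328) and (337,253). The network's second big_roll detections, at (315,193) in top and (254,236) in side, are false. Next I'll refine the poses and the obstacle heights.

```bash
cat >> h.py <<'E'
from scipy.optimize import least_squares
def bb(m):
    n,l,s,_=cv2.connectedComponentsWithStats(m.astype('uint8'));i=1+s[1:,4].argmax()
    x,y,w,h=s[i][:4];return np.array([x,y,x+w,y+h],float)
def cyl(p,x,y,z,r,h):
    a=np.linspace(0,2*np.pi,60);q=np.array([proj(p,[x+r*np.cos(t),y+r*np.sin(t),zz])for t in a for zz in(z,z+h)])
    return np.r_[q.min(0),q.max(0)]+.5
def fit(obs,x0,z,r,h):
    f=lambda v:np.concatenate([cyl(p,*v,z,r,h)-b for p,b in obs])
    s=least_squares(f,x0);return s.x.round(4),s.fun.round(1)
def tri(P,U):
    A=[];b=[]
    s=least_squares(lambda X:np.concatenate([proj(p,X)-u for p,u in zip(P,U)]),[.5,0,.05]);return s.x.round(3),s.fun.round(1)
E
python3 - <<'E'
from h import *
t=capture("top");s=capture("side")
for n,x0,r,h in(("tape_stand",(.51,.2),.042,.008),("big_roll",(.515,-.07),.032,.026),("small_roll",(.61,.08),.023,.024)):
    o=[]
    for p in(t,s):
        for g in regions_of(p,n):
            b=bb(g["pixels"]); e=cyl(p,*x0,0,r,h)
            if abs(b-e).max()<15:
                o.append((p,b));print(n,b,fit([(p,b)],x0,0,r,h));break
    print("both",fit(o,x0,0,r,h))
for k,a,b in(("post tip",(257,247),(255,210)),("vialA",(330,236),(303,245)),("vialB",(381,187),(384,262)),("vialC",(424,178),(426,274)),("tallbottle",(411,131),(454,238)),("cornerFR",(467,277),(348,360)),("cornerFL",(185,354),(128,194)),("clip337-278",(337,311),(278,327)),("clip290-224",(290,324),(224,284)),("clip337-224",(337,311),(224,284)),("clip395-278",(395,295),(278,327)),("box handle",(212,190),(288,181)),("blue cap",(362,141),(415,241)),("cornerBR",(416,104),(486,241))):
    print(k,*tri((t,s),(a,b)))
E
```

```text
tape_stand [240. 229. 283. 272.] (array([0.511 , 0.1951]), array([ 0.2,  0.4, -0.2, -0.3]))
tape_stand [234. 209. 281. 256.] (array([0.5229, 0.2144]), array([ 1. ,  8.8, -1. , -7.5]))
both (array([0.5153, 0.2007]), array([-2.7, -1.7, -3. , -2.5,  0.4, 13.6, -1.1, -2. ]))
big_roll [378. 230. 411. 263.] (array([ 0.5131, -0.068 ]), array([-0.7, -0. ,  0.7,  0. ]))
big_roll [316. 308. 359. 351.] (array([ 0.5141, -0.07  ]), array([-0. , -0.4,  0. ,  0.4]))
both (array([ 0.5138, -0.0691]), array([-0.2, -0.4,  1.3, -0.3, -0.5, -0.7, -0.5,  0.1]))
small_roll [308. 187. 331. 211.] (array([0.6107, 0.0774]), array([-0.2, -0.4,  0.2,  0.4]))
small_roll [323. 240. 351. 267.] (array([0.6119, 0.0782]), array([ 0.8,  0. , -0.8,  0. ]))
both (array([0.6112, 0.0776]), array([-0.3, -0.6,  0.1,  0.1,  0.7,  0.3, -0.9,  0.4]))
post tip [0.513 0.193 0.072] [-0.1  0.3  0.3 -0. ]
vialA [0.531 0.058 0.079] [ 0.  -0.1 -0.1  0. ]
vialB [ 0.621 -0.039  0.074] [ 0.  -0.1 -0.1  0. ]
vialC [ 0.633 -0.114  0.102] [ 0.9 -1.4 -1.3  0.3]
tallbottle [ 0.711 -0.088  0.119] [-0.2  0.3  0.3 -0.1]
cornerFR [ 0.453 -0.182  0.101] [-0.  0.  0. -0.]
cornerFL [0.329 0.315 0.1  ] [ 0.2 -0.5 -0.5 -0. ]
clip337-278 [ 0.429  0.025 -0.027] [  9.6 -21.9 -18.8   1. ]
clip290-224 [0.393 0.128 0.004] [  5.8 -14.6 -13.3   0.1]
clip337-224 [0.392 0.049 0.07 ] [-0.6  1.6  1.4 -0. ]
clip395-278 [ 0.421 -0.06   0.062] [ 0. -0. -0.  0.]
box handle [0.627 0.281 0.047] [ 0.3 -0.6 -0.7  0.1]
blue cap [ 0.713 -0.007  0.055] [ 0. -0. -0.  0.]
cornerBR [ 0.767 -0.103  0.099] [ 0.1 -0.2 -0.2  0.1]
```

Request:
jog_arm:
  moves:
    - [[0,0,0],-10.4,8.76]
    - [[0,0,0],-10.4,8.76]
    - [[0,0,0],-10.4,8.76]
    - [[0,0,0],-10.4,8.76]
    - [[0,3,0],0,8.76]
    - [[0,5,0],0,8.76]
    - [[0,5,0],0,8.76]
    - [[0,5,0],0,8.76]
    - [[0,5,0],0,8.76]
    - [[0,5,0],0,8.76]
    - [[0,5,0],0,8.76]
    - [[0,5,0],0,8.76]
  newtons: 15

```text
time_s: 2.3
tcp_pos: [0.3545, 0.3002, 0.2269]
eef_rot: [-180.0, -0.0, 24.9]
contact_force: [1.4, -0.5, -0.4]
gripper_width: 0.0875
gripper_force: 0.0
```

Request:
jog_arm:
  moves:
    - [[-0.1,5,0],0,8.76]
    - [[-0.2,5,0],0,8.76]
    - [[-0.1,5,0],0,8.76]
    - [[-0.2,5,0],0,8.76]
    - [[-0.1,5,0],0,8.76]
    - [[-0.2,5,0],0,8.76]
    - [[-0.1,5,1],0,8.76]
    - [[-0.1,3.2,3],0,8.76]
    - [[0,2,3],0,8.76]
    - [[0,0,3],0,8.76]
    - [[0,0,0],0,8.76]
    - [[0,0,0],0,8.76]

```text
time_s: 3.8
tcp_pos: [0.514, -0.0674, 0.1277]
eef_rot: [180.0, -0.1, 24.9]
contact_force: [0.6, -0.2, 1.1]
gripper_width: 0.0879
gripper_force: 0.0
```

Request:
jog_arm:
  moves:
    - [[-0.1,0.15,3],0,8.76]
    - [[0,0,3],0,8.76]
    - [[0,0,2.5],0,8.76]
    - [[0,0,2],0,8.76]
    - [[0,0,1.1],0,8.76]
    - [[0,0,0],0,8.76]
    - [[0,0,0],0,5]
    - [[0,0,0],0,5]
    - [[0,0,0],0,5]
    - [[0,0,0],0,5]
    - [[0,0,0],0,5]
    - [[0,0,0],0,5]

```text
time_s: 5.3
tcp_pos: [0.5133, -0.0694, 0.0111]
eef_rot: [180.0, -0.0, 24.9]
contact_force: [-2.0, 1.2, 5.6]
gripper_width: 0.0639
gripper_force: 15.0
```

Request:
jog_arm:
  moves:
    - [[0,0,-2],0,5]
    - [[0,0,-4],0,5]
    - [[0,0,-4],0,5]
    - [[0,0,-3],0,5]
    - [[0.9,-2,-1],0,5]
    - [[1.4,-3,0],0,5]
    - [[1.8,-4,0],0,5]
    - [[1.8,-4,0],0,5]
    - [[1.8,-4,0],0,5]
    - [[1.8,-4,0],0,5]
    - [[1.4,-3,0],0,5]
    - [[0,0,0],0,5]

```text
time_s: 6.8
tcp_pos: [0.5107, 0.1962, 0.1502]
eef_rot: [-180.0, 0.0, 25.0]
contact_force: [0.0, 0.4, -1.1]
gripper_width: 0.064
gripper_force: 15.0
```

```bash
python3 - <<'E'
from h import *
s=get_state();z=s["tcp_pos"][2];print(s["tcp_pos"],s["gripper_width"],s["gripper_force"])
t=capture("top");p=capture("side")
cv2.imwrite("pics/c1.png",np.hstack([cv2.resize(q["pixels"][a:a+160,b:b+160],(400,400)) for q,a,b in((t,170,180),(p,130,180))]))
for n,x0,zz,r,h in(("big_roll",(.515,.195),z-.011,.032,.026),("tape_stand",(.51,.195),0,.042,.008)):
  for q in(t,p):
    for g in regions_of(q,n)[:1]:
        b=bb(g["pixels"]);print(n,round(g["confidence"],2),b,fit([(q,b)],x0,zz,r,h))
E
```

```text
[0.51068875 0.19616085 0.15019186] 0.06403856213246782 15.000189975835383
big_roll 0.9 [229. 155. 266. 189.] (array([0.5062, 0.1956]), array([-1.4,  0.1,  1.5, -0.3]))
tape_stand 0.8 [234. 210. 280. 257.] (array([0.5208, 0.2123]), array([ 0.5,  8.7, -0.5, -7.5]))
```

View pics/c1.png

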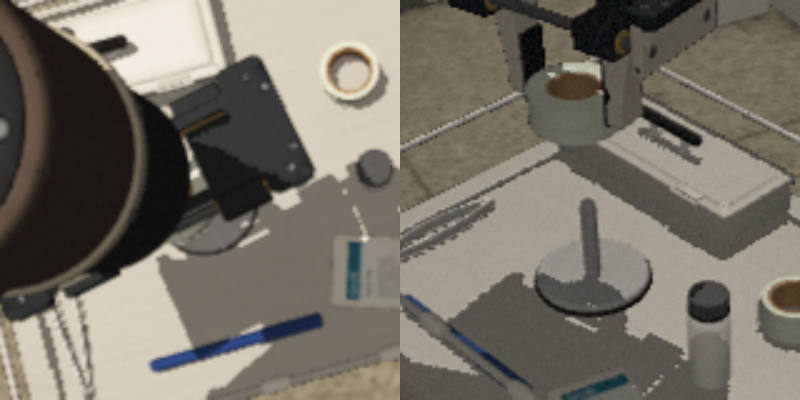

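The held roll is level in the side view, with its hole over the post. Now I'll lower it.

Request:
jog_arm:
  moves:
    - [[0.1,0.2,2],0,5]
    - [[0,0,2],0,5]
    - [[0,0,1.5],0,5]
    - [[0,0,1.5],0,5]
    - [[0,0,1.5],0,5]
    - [[0,0,1.5],0,5]
    - [[0,0,1.5],0,5]
    - [[0,0,1],0,5]
    - [[0,0,0.4],0,5]
    - [[0,0,0],0,5]
    - [[0,0,0],0,5]

```text
time_s: 8.48
tcp_pos: [0.5129, 0.193, 0.022]
eef_rot: [-180.0, -0.0, 24.9]
contact_force: [0.4, 0.0, -0.8]
gripper_width: 0.064
gripper_force: 15.0
```

Request:
jog_arm:
  moves:
    - [[0,0,0.2],0,5]
    - [[0,0,0],0,5]
    - [[0,0,0],0,8.7]
    - [[0,0,0],0,8.7]
    - [[0,0,0],0,8.7]
    - [[0,0,0],0,8.7]
    - [[0,0,-2],0,8.7]
    - [[0,0,-3],0,8.7]
    - [[0,0,-4],0,8.7]
    - [[0,0,-4],0,8.7]

```text
time_s: 9.72
tcp_pos: [0.5124, 0.1927, 0.1507]
eef_rot: [180.0, 0.0, 24.9]
contact_force: [0.2, 0.2, 0.3]
gripper_width: 0.0869
gripper_force: 0.0
```

Request:
jog_arm:
  moves:
    - [[0,0,0],-7.5,8.76]
    - [[0,0,0],-7.5,8.76]
    - [[0.2,3,0],0,8.76]
    - [[0,4,0],0,8.76]
    - [[0,4,0],0,8.76]
    - [[0,3,0],0,8.76]
    - [[0,1.2,2],0,8.76]
    - [[0,0,0],0,8.76]
    - [[0,0,0],0,8.76]

```text
time_s: 10.85
tcp_pos: [0.6111, 0.0779, 0.1293]
eef_rot: [-180.0, 0.0, 39.9]
contact_force: [0.2, -1.0, 0.4]
gripper_width: 0.0878
gripper_force: 0.0
```

```bash
python3 - <<'E'
from h import *
print(get_state()["tcp_pos"])
t=capture("top");p=capture("side")
cv2.imwrite("pics/c2.png",np.hstack([cv2.resize(q["pixels"][a:a+160,b:b+160],(400,400)) for q,a,b in((t,170,180),(p,160,220))]))
for n,x0,zz,r,h in(("big_roll",(.512,.194),.008,.032,.026),("small_roll",(.611,.078),0,.023,.024)):
  for q in(t,p):
    for g in regions_of(q,n)[:1]:
        b=bb(g["pixels"]);print(n,round(g["confidence"],2),b,fit([(q,b)],x0,zz,r,h))
E
```

```text
[0.61110525 0.07788457 0.12930461]
big_roll 0.82 [243. 234. 279. 268.] (array([0.509 , 0.1932]), array([ 0.6,  0.4, -0.6, -0.4]))
big_roll 0.68 [239. 217. 276. 250.] (array([0.5133, 0.1926]), array([ 0.5,  0.2, -0.5, -0.1]))
small_roll 0.91 [323. 240. 351. 267.] (array([0.6119, 0.0782]), array([ 0.8,  0. , -0.8,  0. ]))
```

View pics/c2.png

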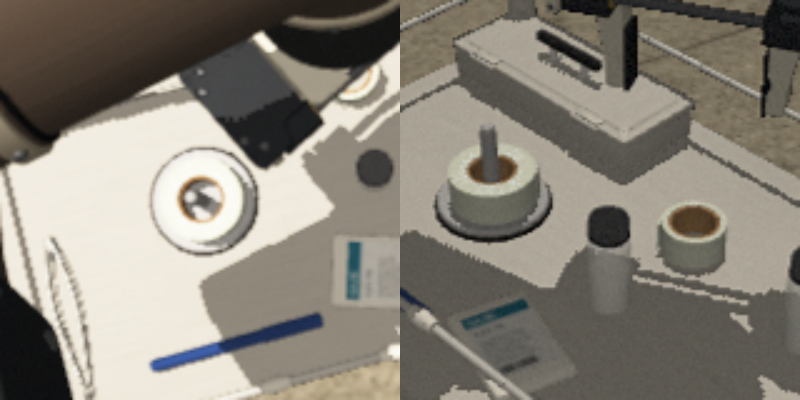

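The big roll sits flat on the foot, round the post, at about (200,200) in the left crop and (493,185) in the right. The small roll is untouched, so I'll descend on it.

Request:
jog_arm:
  moves:
    - [[0,0,3],0,8.76]
    - [[0,0,3],0,8.76]
    - [[0,0,3],0,8.76]
    - [[0,0,2],0,8.76]
    - [[0,0,0.9],0,8.76]
    - [[0,0,0],0,8.76]
    - [[0,0,0],0,3.5]
    - [[0,0,0],0,3.5]
    - [[0,0,0],0,3.5]
    - [[0,0,0],0,3.5]
    - [[0,0,0],0,3.5]
    - [[0,0,0],0,3.5]

```text
time_s: 12.65
tcp_pos: [0.6117, 0.0775, 0.0107]
eef_rot: [180.0, -0.0, 39.9]
contact_force: [-0.4, 0.3, 2.0]
gripper_width: 0.0456
gripper_force: 15.0
```

Request:
jog_arm:
  moves:
    - [[0,0,-2],0,3.5]
    - [[0,0,-4],0,3.5]
    - [[0,0,-4],0,3.5]
    - [[0,0,-3],0,3.5]
    - [[-0.2,-2,-1],0,3.5]
    - [[0,-3,0],0,3.5]
    - [[0,-4,0],0,3.5]
    - [[0,-3,0],0,3.5]
    - [[0,-2,0],0,3.5]
    - [[0,-1.3,0],0,3.5]
    - [[0,0,0],0,3.5]
    - [[0,0,0],0,3.5]

```text
time_s: 14.15
tcp_pos: [0.5119, 0.1934, 0.1503]
eef_rot: [180.0, 0.0, 39.9]
contact_force: [0.4, 0.0, 0.2]
gripper_width: 0.0455
gripper_force: 15.0
```

```bash
python3 - <<'E'
from h import *
z=get_state()["tcp_pos"][2]
t=capture("top");p=capture("side")
cv2.imwrite("pics/c3.png",cv2.resize(p["pixels"][130:290,180:340],(480,480)))
for g in regions_of(p,"small_roll")[:2]:
    b=bb(g["pixels"]);print(round(g["confidence"],2),b,fit([(p,b)],(.512,.194),z-.0107,.023,.024))
E
```

```text
0.56 [234. 158. 265. 185.] (array([0.5096, 0.1955]), array([ 1.1,  0.1, -1.1, -0. ]))
```

View pics/c3.png

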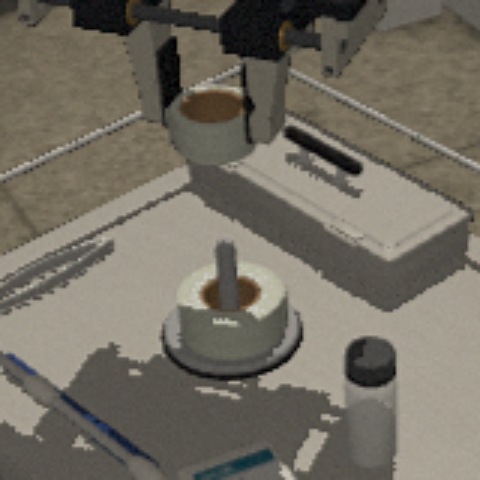

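The small roll is held level above the post, at about (212,125) in the crop with the post at (228,275). I'll lower it to just above the big roll.

Request:
jog_arm:
  moves:
    - [[0,0,2],0,3.5]
    - [[0,0,2],0,3.5]
    - [[0,0,1.5],0,3.5]
    - [[0,0,1.5],0,3.5]
    - [[0,0,1.5],0,3.5]
    - [[0,0,1],0,3.5]
    - [[0,0,0.5],0,3.5]
    - [[0,0,0.3],0,3.5]
    - [[0,0,0],0,3.5]
    - [[0,0,0],0,3.5]

```text
time_s: 15.55
tcp_pos: [0.5122, 0.1938, 0.048]
eef_rot: [180.0, -0.0, 39.9]
contact_force: [-0.4, 0.5, -0.4]
gripper_width: 0.0455
gripper_force: 15.0
```

Request:
jog_arm:
  moves:
    - [[0,0,0.2],0,3.5]
    - [[0,0,0],0,3.5]
    - [[0,0,0],0,8]
    - [[0,0,0],0,8]
    - [[0,0,0],0,8]
    - [[0,0,0],0,8]
    - [[0,0,-2],0,8]
    - [[0,0,-4],0,8]
    - [[0,0,-4],0,8]
    - [[0,-4,-2],0,8]
    - [[0,-4,0],0,8]
    - [[0,0,0],0,8]

```text
time_s: 17.05
tcp_pos: [0.4596, 0.2565, 0.1662]
eef_rot: [-180.0, -0.1, 40.0]
contact_force: [0.7, 0.0, -0.3]
gripper_width: 0.0797
gripper_force: 0.0
```

```bash
python3 - <<'E'
from h import *
s=get_state();print(s["tcp_pos"],s["qd"])
p=capture("side")
cv2.imwrite("pics/c4.png",cv2.resize(p["pixels"][130:290,180:340],(480,480)))
for n,zz,r,h in(("big_roll",.008,.032,.026),("small_roll",.034,.023,.024)):
    for g in regions_of(p,n)[:1]:
        b=bb(g["pixels"]);print(n,round(g["confidence"],2),b,fit([(p,b)],(.512,.194),zz,r,h))
E
```

```text
[0.45960091 0.25650404 0.16615104] [-2.19079793  0.98561789  0.16357428  0.35299802 -0.1486334   2.24206691]
big_roll 0.71 [239. 220. 276. 250.] (array([0.5115, 0.1889]), array([ 0.4, -1.5, -0.4,  1.4]))
```

View pics/c4.png

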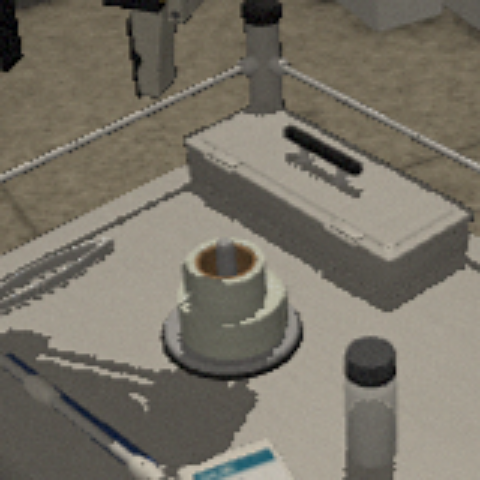

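The small roll lies flat on the big one with the post inside its hole (post at (226,245) in the crop), sitting slightly to the left. I'll check that offset before handing in.

```bash
python3 - <<'E'
from h import *
t=capture("top");p=capture("side")
for n,q in(("side",p),("top",t)):
    for x,y in((.512,.194),(.509,.2),(.506,.2)):
        print(n,x,y,cyl(q,x,y,.034,.023,.024).round(1))
    for g in regions_of(q,"small_roll")[:2]:
        b=bb(g["pixels"]);print(n,round(g["confidence"],2),b,fit([(q,b)],(.512,.194),.034,.023,.024))
im=p["pixels"][205:245,232:285]
cv2.imwrite("pics/c5.png",np.hstack([cv2.resize(im,(480,362)),cv2.resize(t["pixels"][225:275,235:285],(300,362))]))
E
```

```text
side 0.512 0.194 [242.3 209.3 268.9 235.3]
side 0.509 0.2 [239.4 208.2 265.9 234. ]
side 0.506 0.2 [237.8 208.6 264.4 234.6]
side 0.85 [241. 211. 269. 235.] (array([0.5101, 0.1927]), array([ 0.7, -1. , -0.7,  1. ]))
top 0.512 0.194 [245.5 236.6 271.7 261.4]
top 0.509 0.2 [242.3 238.3 268.6 263. ]
top 0.506 0.2 [242.3 239.9 268.6 264.6]
top 0.45 [249. 238. 271. 261.] (array([0.511 , 0.1913]), array([-2. , -0.9,  2.1,  0.9]))
```

View pics/c5.png

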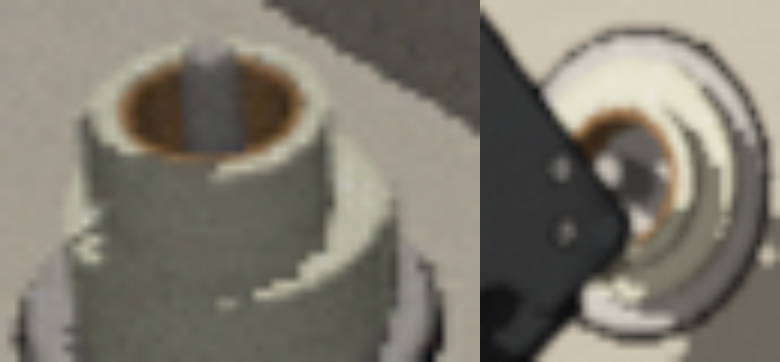

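The post is well inside the small roll's hole, and both rolls are level and within about 3 mm of the axis.

```bash
python3 -c "
from plant import *
print(close_job())"
```

```text
the job is handed in; nothing more can be done
None
```

The job is handed in at about 17 s on the robot's clock: the big roll lies flat on the foot and the small roll flat on top of it, both round the post within about 3 mm of its axis by the camera fits, and the gripper is clear; the hand-in call did not report the verdict.

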